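# Set the throwing gauge to the sample pot on the banding wheel

## Robot

A 7-joint arm with a two-finger parallel gripper is mounted at the origin on a cart in front of the work surface, level with it; the furniture and walls round the work are solid. World frame = base frame: x ahead of the robot, y to its left, z up, the work surface at z = 0. Lengths are in m, angles in rad, forces in N, time in s.
With the tool pointing down it reaches from about 0.35 to 0.9 m from the base axis. Payload 8.1 kg.
Tool frame: the origin (TCP) lies midway between the tips of the shut fingers; the grasp point (between the pads) lies 19 mm behind it (arm.pinch_z is the distance from the TCP to the grasp point, in m); z points along the fingers, y is the direction in which the jaws open and shut (so a half turn about z gives the same grasp; the last joint's range is limited). The gripper opens to 92 mm and grips with 3 to 60 N. Pads are 19 mm wide; open, the fingers measure 130 mm over their backs; the gripper's body (75 mm by 190 mm) begins 47 mm behind the grasp point.
Start: joints at [1.029, 0.434, 0.025, 1.573, -0.012, 1.134, -0.075], TCP at [0.266, -0.566, 0.227] pointing down, gripper open.
Joint ranges: [-2.62, 2.62], [-0.44, 2.09], [-1.27, 1.32], [0.08, 2.57], [-1.32, 4.46], [0.12, 2], [-2.74, 2.74]. Speed limits (rad/s): [2.22, 2.22, 3.01, 3.01, 3.14, 3.14, 3.14].

## Interface

Orientations are given as a rotation vector (axis times angle).
In Python, from cell import arm, eyes gives the robot as it stands.
- The arm moves only by the tool apply_moves, never from a script. Its argument "targets" is one flat list of numbers, 5 for each row, row after row: the closure, from 0 (fully open) to 1 (shut), then the shift along the tool's x, y, z each as a share of 40 cm, from -1 to 1, then the turn about the tool's z as a share of pi/2 rad, from -1 to 1. A call has 1 to 20 rows; each row shifts and turns the commanded pose from where the row before left it, along the tool's axes as they then stand; what a row does not reach is not made up. A row lasts 1/8 s, in which the tool goes at most 62.5 mm and 10.7 degrees, less where a joint would pass 70% of its speed; a pose out of reach is approached as far as the arm can. A call with a number of a shift or a turn outside -1 to 1 is refused whole. A call with a gripper value outside its range is refused whole. The fingers move at their own pace and stop on an object; "grip_force" is the grip in N (left out, the last holds). Time passes only in rows, so rows that do not move let the fingers close. It gives the time, the measured TCP pose, the force and the opening at its end, in the units of the state.
- arm.observe(): the state, without advancing time (a new reading comes with each control period).
- eyes.get_image(name): name is "scene" or "top"; returns the picture (400x640x3 uint8, red, green, blue); there is no depth.
- eyes.camera_params(name): a dict with "camera_matrix" (3x3 intrinsics, pixels), "distortion" ([k1, k2, p1, p2, k3] as OpenCV has them; the pictures are not rectified), "xyz" and "attitude" of the camera in the world. Camera axes: x right, y down, z forward; pixel columns grow to the right and rows downward; lengths in m; the calibration is good to about 2 mm. A picture is of the moment at which its call begins. camera_params takes no time and is no camera call.
- arm.sign_off(): hands the job in, once; it reports no verdict.
The state is a dict: "clock": time; "joints": joint angles; "dq": joint speeds; "joint_efforts": joint torques, N m; "position": TCP position; "ee_rot": TCP orientation; "force": force on the tool from outside, world axes, zero at the start; "ft_torque": the same for the moment, N m; "width": opening from 0.0 (shut) to 1.0 (fully open).
Only numpy, scipy, OpenCV 4.12 (cv2) and the standard library are available. Lean on these libraries where they do the work, as an engineer would, in place of code of your own. Each camera call takes 0.05 s, during which the arm holds its last target.

## Task

Set the throwing gauge to the sample pot that stands on the banding wheel. Spin the knurled collar up its threaded rod until the underside of the pointer will clear that pot's rim by about 3 mm, and swing the pointer in so that its tip hangs over the pot's mouth. Leave both sample pots standing where they are.

Things in the scene. Friction and masses are not known exactly. Their poses are not given: they have to be found in the camera images.
- gauge: throwing gauge, cannot be shifted: grey cast foot 110 mm across, steel column 25 mm thick, above 150 mm a right-handed fast thread 18 mm thick that carries the collar. Origin: centre of the foot's underside, on the rod's axis; z up; +x is the way its bracket points (roughly at the wheel). The bare rod ends 258 mm above the worktop, up to 25 mm above the collar's top: leave room for it between the fingers.
- collar_mid (a point): centre of the knurled aluminium collar (54 mm across, 36 mm tall, upright, round the rod), half-way up it, on the axis; moves with it. A dark hub 35 mm across and a bracket 13 mm wide hang below the collar and rise with it without turning; 75 mm from the axis the bracket carries the pointer. Nothing else stands within 80 mm of the axis at the collar's height.
- collar (a joint): angle of the collar in rad, 0 at the bottom of its travel, 7.33 at the top. It grows as the collar is turned counterclockwise seen from above, which raises collar, bracket and pointer together by 24 mm a turn (3.82 mm per rad); clockwise lowers them. A hand that turns it should rise with it. It drags with about 0.05 N m and stays where it is left.
- pointer_pivot (a point): upright pivot of the pointer at the outer end of the bracket, 75 mm from the rod's axis, at the height of the pointer's underside; a low screw head on it rises 10.5 mm above this point.
- pointer (a joint): angle of the pointer about its pivot in rad: 0 straight out along the bracket (gauge +x), growing counterclockwise seen from above; stops at -2.0 and 2.0. It begins swung aside to 1.4 to 1.7, lower than the rim of the pot on the wheel. It drags with about 0.035 N m and stays where it is left.
- pointer_tip (a point): point on the underside of the flat steel pointer at its tip, 92 mm from the pivot. The pointer is level, 6 mm thick, 12 mm wide, 8 mm at the tip; its whole underside is at this height.
- thumb_post (a point): centre of the black round thumb post that stands on the pointer 62 mm from the pivot: 14 mm across, 27 mm tall, the point is half-way up it (13.5 mm above the pointer's upper face, 19.5 mm above its underside). The place to pinch the pointer and lead it round its pivot.
- wheel_top (a point): centre of the top of the banding wheel's grey round head, 203 mm across, 104 mm above the worktop; the head turns freely. One of the two sample pots stands near its centre.
- beaker_rim (a point): centre of the mouth of the pale grey stoneware beaker, at the height of its rim: 83 mm across at the rim, 108 mm tall, tapering to 72 mm at the foot, open mouth 74 mm across. It stands either on the banding wheel or on the propped kiln shelf (a pale slab on four short posts, at the right).
- tumbler_rim (a point): centre of the mouth of the terracotta tumbler, at the height of its rim: 80 mm across at the rim, 101 mm tall, tapering to 62 mm at the foot, open mouth 72 mm across. It stands on the other of those two places.
There are look-alikes about, which are no part of the job. What is shaped like the part that bears beaker_rim but green is not meant.

How it is judged:
At the end, for the whole second after the job is handed in: The underside of the pointer is 0.5 to 6 mm above the rim of the sample pot on the banding wheel, the pointer's tip is within 34 mm of the centre of that pot's mouth as seen from above, the pot stands upright on the wheel, and collar and pointer are at rest (((horizontal distance between beaker_rim and wheel_top below 0.03 m and angle between beaker_rim's own z axis and vertical below 0.05 rad and z of pointer_tip in the frame of beaker_rim between 0.0005 and 0.006 m and horizontal distance between pointer_tip and beaker_rim below 0.034 m) or (horizontal distance between tumbler_rim and wheel_top below 0.03 m and angle between tumbler_rim's own z axis and vertical below 0.05 rad and z of pointer_tip in the frame of tumbler_rim between 0.0005 and 0.006 m and horizontal distance between pointer_tip and tumbler_rim below 0.034 m)) and velocity of joint collar between -0.1 and 0.1 rad/s and velocity of joint pointer between -0.1 and 0.1 rad/s); the robot touches nothing.
It fails at once if the beaker is pushed more than 12 mm from where it stood (distance of beaker_rim from where it was at the start of the episode above 0.012 m).
It fails at once if the tumbler is pushed more than 12 mm from where it stood (distance of tumbler_rim from where it was at the start of the episode above 0.012 m).
It also fails if it takes over 72 s, if anything falls off the work surface, if the arm or the gripper's body presses on something with over 40 N, if the wrist force passes 120 N, or if a joint passes its speed limit or range.

## Working session

There is one attempt and no reset: what is moved stays moved. The work goes in short steps, Python scripts to look and compute and a tool call to move; the robot and the scene stay as the last step left them, time stands still between calls to the robot, and variables do not carry over. Pictures are saved under pics/ and viewed, and the job is handed in when it is done.

Besides the shell and the picture viewer there is one more tool, called as a command line: name --argument value ..., lists and objects as JSON in quotes. apply_moves: Moves the arm, as the interface text tells. Its arguments: {"type":"object","properties":{"targets":{"type":"array"},"grip_force":{"type":"number"}},"required":["targets"]}

```bash
mkdir -p pics; ls
cat > h.py <<'E'
import numpy as np, cv2
from scipy.spatial.transform import Rotation as R
from cell import arm, eyes
def shot(n,f):
    im=eyes.get_image(n); cv2.imwrite('pics/'+f,im[:,:,::-1]); np.save('pics/'+f+'.npy',im); return im
def cam(n):
    p=eyes.camera_params(n); K=np.array(p['camera_matrix'],float); d=np.array(p['distortion'],float)
    a=np.array(p['attitude'],float)
    Rm=R.from_rotvec(a).as_matrix() if a.size==3 else (a if a.shape==(3,3) else None)
    return K,d,Rm,np.array(p['xyz'],float)
def ray(n,uv):
    K,d,Rm,c=cam(n); q=cv2.undistortPoints(np.array([[uv]],float),K,d)[0,0]
    v=Rm@np.array([q[0],q[1],1]); return c,v/np.linalg.norm(v)
def atz(n,uv,z):
    c,v=ray(n,uv); return c+v*(z-c[2])/v[2]
def proj(n,P):
    K,d,Rm,c=cam(n); r=Rm.T; return cv2.projectPoints(np.array(P,float).reshape(-1,3),cv2.Rodrigues(r)[0],-r@c,K,d)[0][:,0]
def tri(a,b):
    c1,v1=ray('scene',a); c2,v2=ray('top',b)
    s=np.linalg.lstsq(np.c_[v1,-v2],c2-c1,rcond=None)[0]
    p,q=c1+s[0]*v1,c2+s[1]*v2; return (p+q)/2,np.linalg.norm(p-q)
E
python3 - <<'E'
from h import *
np.set_printoptions(precision=4,suppress=True)
for n in('scene','top'):
    shot(n,n+'0.png'); print(eyes.camera_params(n))
print(arm.observe(),arm.pinch_z)
E
```

```text
pics
{'camera_matrix': array([[404.8977,   0.    , 312.8798],
       [  0.    , 404.8977, 202.6443],
       [  0.    ,   0.    ,   1.    ]]), 'distortion': array([0.0194, 0.    , 0.    , 0.    , 0.    ]), 'xyz': array([0.2126, 0.6362, 0.8815]), 'attitude': array([-0.679 ,  2.6372, -1.1259])}
{'camera_matrix': array([[441.6598,   0.    , 313.2509],
       [  0.    , 441.6598, 196.4507],
       [  0.    ,   0.    ,   1.    ]]), 'distortion': array([-0.0026,  0.    ,  0.    ,  0.    ,  0.    ]), 'xyz': array([ 0.4897, -0.0424,  1.229 ]), 'attitude': array([-2.1932,  2.1997, -0.1085])}
{'clock': 0.1, 'joints': array([ 1.0294,  0.4351,  0.025 ,  1.574 , -0.0116,  1.1341, -0.0751]), 'dq': array([-0.0016, -0.0024, -0.0013, -0.0008,  0.0007, -0.001 , -0.0012]), 'joint_efforts': array([  0.0041, -66.9127,   0.9891, -31.5148,  -0.0604,   0.0375,
         0.0001]), 'position': array([ 0.2653, -0.5654,  0.226 ]), 'ee_rot': array([-3.065 , -0.6833,  0.0007]), 'force': array([-0.4247, -0.9529,  0.0012]), 'ft_torque': array([ 0.0052, -0.0195, -0.0021]), 'width': 0.9977546708492164} 0.0188
```

View pics/scene0.png

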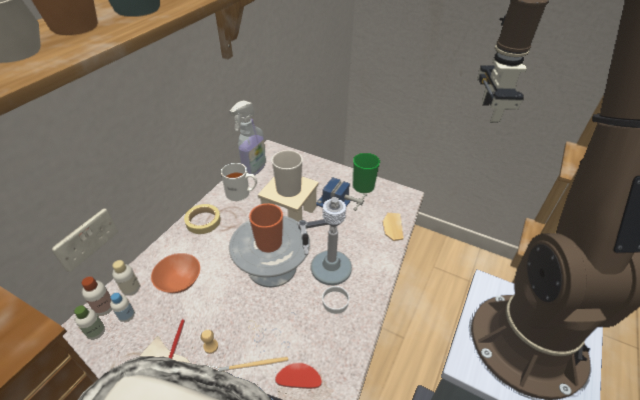

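View pics/top0.png

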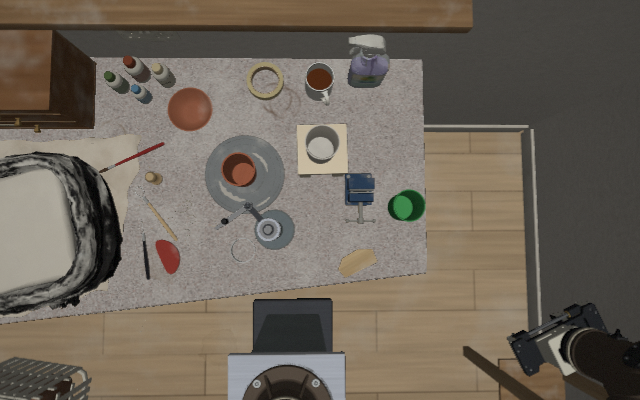

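The terracotta tumbler stands on the wheel (scene ~(267,222), top ~(239,169)), so its rim should be at about 0.205 m. The gauge is at top ~(268,230) with its pointer swung to the left, and the post is at ~(224,221). I'll zoom in.

Run:
```python
from h import *
a=np.load('pics/scene0.png.npy')[180:300,220:380,::-1]; b=np.load('pics/top0.png.npy')[125:265,195:320,::-1]
cv2.imwrite('pics/z1.png',cv2.resize(a,(800,600),interpolation=cv2.INTER_CUBIC))
cv2.imwrite('pics/z2.png',cv2.resize(b,(535,600),interpolation=cv2.INTER_CUBIC))
```

```text
(no output)
```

View pics/z1.png

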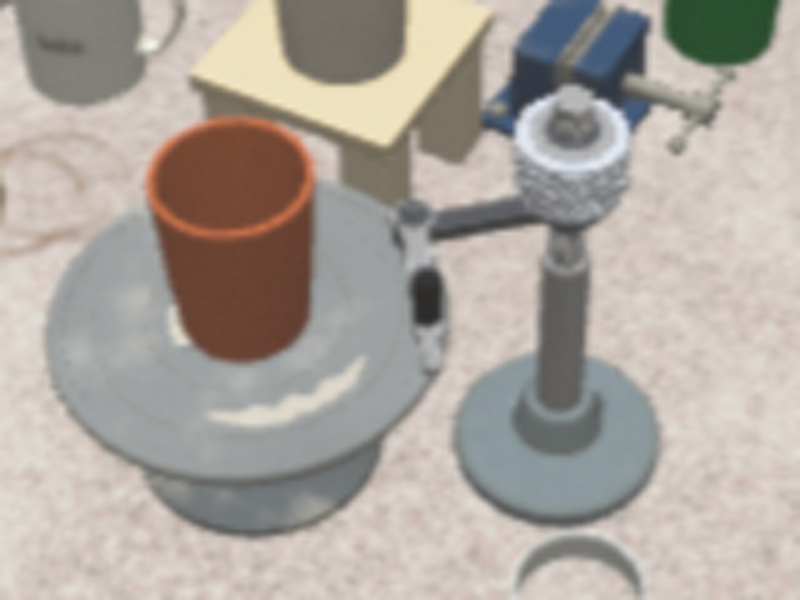

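View pics/z2.png

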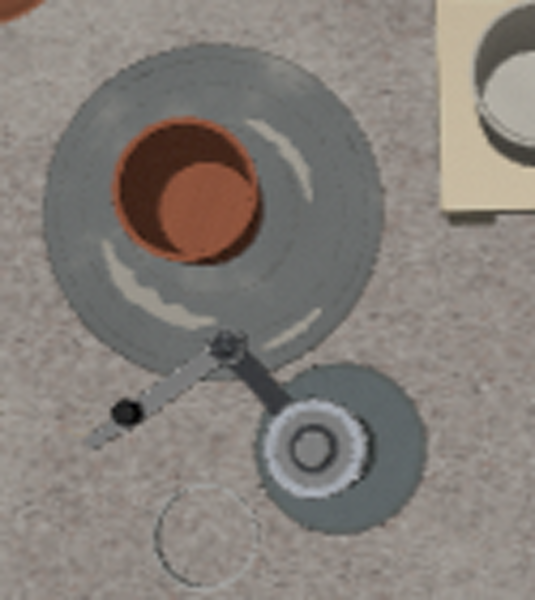

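Run:
```python
from h import *
np.set_printoptions(precision=4,suppress=True)
s=lambda x,y:(220+(x+.5)/5-.5,180+(y+.5)/5-.5); t=lambda x,y:(195+(x+.5)/4.28-.5,125+(y+.5)/4.286-.5)
D={'rim':((231,179),(186,191)),'rodtop':((574,98),(313,448)),'collartop':((573,138),(315,449)),'screw':((413,210),(230,343)),'posttop':((428,272),(127,411)),'tip':((430,366),(93,443)),'foot':((557,435),(343,448)),'wheel':((245,325),(214,212))}
for k,(a,b) in D.items():
    p,e=tri(s(*a),t(*b)); print(k,p,'gap',round(e,4))
# rim by rows: top view at 0.205
print(atz('top',t(186,191),.205),atz('scene',s(231,179),.205))
print('rod',atz('top',t(313,448),.258), atz('scene',s(574,98),.258))
```

```text
rim [0.6292 0.1063 0.2025] gap 0.0008
rodtop [0.4892 0.0324 0.2576] gap 0.0
collartop [0.4885 0.0331 0.2334] gap 0.0004
screw [0.5458 0.0817 0.2013] gap 0.0007
posttop [0.5087 0.1322 0.2279] gap 0.0007
tip [0.4931 0.156  0.1987] gap 0.0018
foot [0.489  0.0322 0.0104] gap 0.0
wheel [0.6314 0.1052 0.0947] gap 0.0013
[0.6286 0.1058 0.205 ] [0.6281 0.1084 0.205 ]
rod [0.4892 0.0323 0.258 ] [0.489  0.0328 0.258 ]
```

apply_moves --targets '[0,0,0,-0.1,0,0,0,0,-0.1,0,0,0,0,-0.1,0,0,0.095,-0.093,0,0,0,0.095,-0.093,0,0,0,0.095,-0.093,0,0,0,0.095,-0.093,0,0,0,0.095,-0.093,0,0,0,0.095,-0.093,0,0,0,0.095,-0.093,0,0,0,0.095,-0.093,0,0,0,0.095,-0.093,0,0,0,0.095,-0.093,0,0,0,0.095,-0.093,0,0,0,0.095,-0.093,0,0,0,0,0,0,0]' --grip_force 20

```text
clock: 2.1
position: [0.4889, 0.0365, 0.3463]
ee_rot: [-3.062, -0.694, 0.0]
force: [0.7, -0.4, -0.8]
width: 1.001
```

```bash
cat >> h.py <<'E'
np.set_printoptions(precision=4,suppress=True)
def st(target=None):
    o=arm.observe(); Rm=R.from_rotvec(o['ee_rot']).as_matrix()
    print('t',round(o['clock'],2),'pos',o['position'],'yaw_x',np.arctan2(Rm[1,0],Rm[0,0]),'jaw_az',np.arctan2(Rm[1,1],Rm[0,1]),'zdir',Rm[:,2])
    print('q',o['joints'],'w',round(o['width'],3),'F',o['force'],'T',o['ft_torque'])
    if target is not None: print('shares',Rm.T@(np.array(target)-o['position'])/.4)
E
python3 -c "
from h import *
st([.489,.0325,.2045])"
```

```text
t 2.1 pos [0.4889 0.0365 0.3463] yaw_x 0.44587973161151817 jaw_az -1.1249161061139963 zdir [-0.0007  0.002  -1.    ]
q [ 0.2075  0.169  -0.4558  1.6646  0.0742  1.3258 -1.3856] w 1.001 F [ 0.7431 -0.3824 -0.8111] T [-0.0125  0.0465  0.042 ]
shares [-0.0043  0.01    0.3545]
```

apply_moves --targets '[0,0,0,0,0.115,0,0,0,0,0.115,0,0,0,0,0.115,0,0,0,0,0.115,0,0,0,0,0.115,0,0,0,0,0.115,0,0,0,0,0.115,0,0,0,0,0.115,0,0,0,0,0.115,0,0,0,0,0.115,0,0,0,0,0.115,0,0,0,0,0.115,0,0,0,0,0.115,0,0,0,0,0.115,0,0,0,0,0.115,0,0,0,0,0.115,0,0,0,0,0.115,0,0,0,0,0.115,0,0,0,0,0.115,0,0,0,0,0.115]'

```text
clock: 4.6
position: [0.5213, -0.1511, 0.1658]
ee_rot: [-1.28, 2.824, 0.341]
force: [0.8, -1.0, -1.0]
width: 1.006
```

apply_moves --targets '[0,0,0,0,0,0,0,0,0,0]'

```text
clock: 4.85
position: [0.5218, -0.1495, 0.1671]
ee_rot: [-1.288, 2.821, 0.341]
force: [-0.2, -0.2, 0.9]
width: 1.002
```

```bash
python3 -c "
from h import *
st([.489,.0325,.2045])"
```

```text
t 4.85 pos [ 0.5218 -0.1495  0.1671] yaw_x -2.295822897743311 jaw_az 2.4378698782689305 zdir [-0.0704  0.2069 -0.9758]
q [-0.455   0.8032  1.3172  1.7986 -0.8607  1.45   -2.7411] w 1.002 F [-0.1515 -0.2148  0.8738] T [-0.1117 -0.1243 -0.0304]
shares [-0.2947  0.3682  0.0086]
```

```bash
python3 -c "
from h import *
shot('scene','s1.png')"
```

```text
(no output)
```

View pics/s1.png

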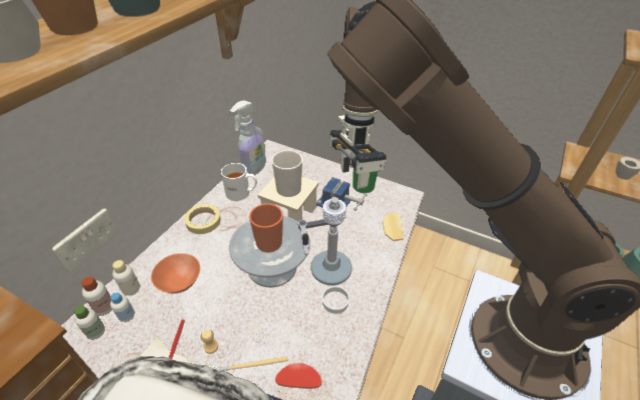

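Both pots and the gauge look undisturbed. That turn ran joint 7 to its limit, because its sign is opposite to what I assumed. I'll rise in small steps and turn back.

apply_moves --targets '[0,0,0,-0.05,-0.08,0,0,0,-0.05,-0.08,0,0,0,-0.05,-0.08]'

```text
clock: 5.28
position: [0.5269, -0.1607, 0.2269]
ee_rot: [-1.779, 2.491, 0.323]
force: [-0.3, -0.2, 0.5]
width: 0.997
```

```bash
python3 -c "
from h import *
st([.489,.0325,.3463])"
```

```text
t 5.28 pos [ 0.5269 -0.1607  0.2269] yaw_x -1.9127864785106499 jaw_az 2.8231002207258524 zdir [-0.0696  0.2065 -0.976 ]
q [-0.43    0.6888  1.2679  1.7038 -0.7421  1.4891 -2.4717] w 0.997 F [-0.3063 -0.1609  0.5212] T [-0.048  -0.1271 -0.0394]
shares [-0.4686  0.2786 -0.1849]
```

apply_moves --targets '[0,0,0,-0.1,0,0,0,0,-0.1,0,0,0,0,-0.1,0,0,0,0,0,-0.1,0,0,0,0,-0.1,0,0,0,0,-0.1,0,0,0,0,-0.1,0,0,0,0,-0.1,0,0,0,0,-0.1,0,0,0,0,-0.1,0,0,0,0,-0.1,0,0,0,0,-0.1,0,0,0,0,-0.1,0,0,0,0,-0.1]'

```text
clock: 7.02
position: [0.535, -0.1856, 0.3437]
ee_rot: [-2.927, 0.253, 0.129]
force: [0.3, -0.9, 0.2]
width: 0.999
```

```bash
python3 -c "
from h import *
st([.266,-.566,.35]); print([a for a in dir(arm) if a[0]!='_'])"
```

```text
t 7.03 pos [ 0.535  -0.1856  0.3437] yaw_x -0.16273449981059887 jaw_az -1.7537759225703855 zdir [-0.0689  0.2062 -0.9761]
q [-0.1684  0.4246  0.7967  1.4612 -0.429   1.564  -1.0911] w 0.999 F [ 0.3134 -0.9045  0.1625] T [-0.1972 -0.0982  0.0432]
shares [-0.5085  1.0349 -0.1651]
['PlanningError', 'observe', 'pinch_z', 'sign_off']
```

apply_moves --targets '[0,-0.055,0.115,-0.02,0,0,-0.055,0.115,-0.02,0,0,-0.055,0.115,-0.02,0,0,-0.055,0.115,-0.02,0,0,-0.055,0.115,-0.02,0,0,-0.055,0.115,-0.02,0,0,-0.055,0.115,-0.02,0,0,-0.055,0.115,-0.02,0,0,-0.055,0.115,-0.02,0]'

```text
clock: 8.15
position: [0.2686, -0.5678, 0.3561]
ee_rot: [-2.928, 0.26, 0.131]
force: [-0.2, -0.6, 1.3]
width: 0.999
```

```bash
python3 -c "
from h import *
st([.21,-.63,.6])"
```

```text
t 8.15 pos [ 0.2686 -0.5678  0.3561] yaw_x -0.16727737667031548 jaw_az -1.7584344318861134 zdir [-0.07    0.2049 -0.9763]
q [ 0.6392  0.6109  0.8355  1.1787 -0.4062  1.7438 -0.3508] w 0.999 F [-0.1954 -0.5954  1.2745] T [-0.2765 -0.0439  0.0205]
shares [-0.182   0.0613 -0.6169]
```

apply_moves --targets '[0,-0.03,0.01,-0.1,0,0,-0.03,0.01,-0.1,0,0,-0.03,0.01,-0.1,0]'

```text
clock: 8.52
position: [0.243, -0.5925, 0.4475]
ee_rot: [-2.915, 0.263, 0.15]
force: [-0.5, -1.1, -1.9]
width: 1.0
```

```bash
python3 -c "
from h import *
st([.21,-.63,.6]); shot('scene','s2.png')"
```

```text
t 8.53 pos [ 0.243  -0.5925  0.4475] yaw_x -0.16752194658785893 jaw_az -1.7628292000951562 zdir [-0.0822  0.2174 -0.9726]
q [ 0.8614  0.6004  0.5803  0.8767 -0.2959  1.9696 -0.441 ] w 1.0 F [-0.5151 -1.1242 -1.9145] T [-0.2698  0.0137 -0.0152]
shares [-0.1109  0.0298 -0.3845]
```

View pics/s2.png

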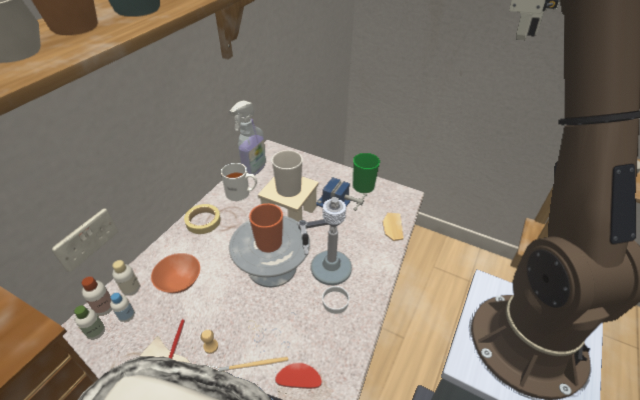

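The scene is unchanged. Joint 6 is near its limit, so I'll keep raising and watch the tilt.

apply_moves --targets '[0,0,0,-0.1,0,0,0,0,-0.1,0]'

```text
clock: 8.82
position: [0.2453, -0.5896, 0.4807]
ee_rot: [-2.942, 0.252, 0.124]
force: [0.1, -0.4, 0.6]
width: 1.0
```

```bash
python3 -c "
from h import *
st([.21,-.63,.6])"
```

```text
t 8.82 pos [ 0.2453 -0.5896  0.4807] yaw_x -0.16220881914625282 jaw_az -1.7508867588462396 zdir [-0.0672  0.1915 -0.9792]
q [ 1.022   0.5578  0.2015  0.7934 -0.1233  2.0021 -0.5776] w 1.0 F [ 0.1214 -0.3929  0.5566] T [-0.2027  0.0122 -0.0125]
shares [-0.1     0.0606 -0.3056]
```

apply_moves --targets '[0,0,0,-0.1,0,0,0,0,-0.1,0,0,0,0,-0.1,0,0,0,0,-0.1,0]'

```text
clock: 9.32
position: [0.2357, -0.5714, 0.5508]
ee_rot: [-3.049, 0.266, 0.044]
force: [0.3, -0.1, 0.1]
width: 1.003
```

```bash
python3 -c "
from h import *
st([.21,-.63,.6])"
```

```text
t 9.32 pos [ 0.2357 -0.5714  0.5508] yaw_x -0.172872278904401 jaw_az -1.7464635773041242 zdir [-0.0219  0.0826 -0.9963]
q [ 0.987   0.4556  0.254   0.7794 -0.1306  2.0019 -0.574 ] w 1.003 F [ 0.3465 -0.1293  0.1309] T [-0.0146  0.0232 -0.039 ]
shares [-0.0424  0.1456 -0.1333]
```

apply_moves --targets '[0,0,0,-0.1,0,0,0,0,-0.1,0,0,0,0,0,0,0,0,0,0,0]'

```text
clock: 9.82
position: [0.2302, -0.5596, 0.5832]
ee_rot: [-3.098, 0.272, 0.004]
force: [0.4, 0.5, 0.2]
width: 1.002
```

```bash
python3 -c "
from h import *
st([.21,-.63,.6])"
```

```text
t 9.82 pos [ 0.2302 -0.5596  0.5832] yaw_x -0.17477468145119573 jaw_az -1.7457417334917031 zdir [-0.      0.0315 -0.9995]
q [ 0.9689  0.4061  0.2745  0.774  -0.1299  2.0017 -0.5748] w 1.002 F [0.3982 0.5163 0.1932] T [-0.0422 -0.0407  0.0447]
shares [-0.0193  0.1806 -0.0476]
```

apply_moves --targets '[0,0,0,-0.09,0,0,0,0,0,0]'

```text
clock: 10.07
position: [0.2268, -0.553, 0.601]
ee_rot: [-3.125, 0.275, -0.018]
force: [-0.6, -0.3, 0.3]
width: 1.0
```

```bash
python3 -c "
from h import *
st([.489,.0325,.35])"
```

```text
t 10.07 pos [ 0.2268 -0.553   0.601 ] yaw_x -0.17526580486479104 jaw_az -1.7460053788395349 zdir [ 0.012   0.003  -0.9999]
q [ 0.9575  0.3798  0.2877  0.7691 -0.1296  2.0024 -0.5749] w 1.0 F [-0.6128 -0.3127  0.3452] T [ 0.0505  0.0737 -0.0071]
shares [ 0.3831 -1.5524  0.6396]
```

apply_moves --targets '[0,0,0,0.14,0,0,0,0,0.14,0,0,0,0,0.14,0,0,0,0,0.14,0,0,0.03,-0.12,0,0,0,0.03,-0.12,0,0,0,0.03,-0.12,0,0,0,0.03,-0.12,0,0,0,0.03,-0.12,0,0,0,0.03,-0.12,0,0,0,0.03,-0.12,0,0,0,0.03,-0.12,0,0,0,0.03,-0.12,0,0,0,0.03,-0.12,0,0,0,0.03,-0.12,0,0,0,0.03,-0.12,0,0]'

```text
clock: 12.08
position: [0.4721, -0.0085, 0.3811]
ee_rot: [-3.122, 0.275, -0.016]
force: [0.5, 0.5, 0.1]
width: 0.998
```

```bash
python3 -c "
from h import *
st([.489,.0325,.35])"
```

```text
t 12.07 pos [ 0.4721 -0.0085  0.3811] yaw_x -0.17552784920729242 jaw_az -1.7462462988105703 zdir [ 0.0111  0.006  -0.9999]
q [ 0.1642  0.0985 -0.282   1.6527  0.023   1.3826 -1.8668] w 0.998 F [0.4911 0.4835 0.0984] T [ 0.0353 -0.0443  0.0372]
shares [ 0.0228 -0.1076  0.0788]
```

apply_moves --targets '[0,0.011,-0.054,0.04,0,0,0.011,-0.054,0.04,0,0,0,0,0.1,0,0,0,0,0.08,0,0,0,0,0,0]'

```text
clock: 12.7
position: [0.4875, 0.0314, 0.2756]
ee_rot: [-3.123, 0.274, -0.009]
force: [-0.1, 1.3, 1.0]
width: 1.001
```

```bash
python3 -c "
from h import *
st([.489,.0325,.2045])"
```

```text
t 12.7 pos [0.4875 0.0314 0.2756] yaw_x -0.17498574916446952 jaw_az -1.7457487385345976 zdir [ 0.0061  0.0056 -1.    ]
q [ 0.102   0.191  -0.3206  1.8056  0.061   1.1481 -1.9836] w 1.001 F [-0.1355  1.3081  0.9832] T [0.0367 0.0423 0.0177]
shares [ 0.0022 -0.0021  0.1777]
```

Aligned. Next I'll descend and close.

apply_moves --targets '[0,0.002,-0.002,0.09,0,0,0,0,0.088,0,0,0,0,0,0]'

```text
clock: 13.08
position: [0.49, 0.0326, 0.2058]
ee_rot: [-3.123, 0.274, -0.012]
force: [-0.2, 0.6, 0.7]
width: 1.001
```

```bash
python3 -c "
from h import *
st([.489,.0325,.2045])
a=shot('scene','s3.png')
cv2.imwrite('pics/s3z.png',cv2.resize(a[130:290,220:420,::-1],(800,640))[:600])"
```

```text
t 13.07 pos [0.49   0.0326 0.2058] yaw_x -0.17523453414870693 jaw_az -1.7459826518205244 zdir [ 0.0079  0.0058 -1.    ]
q [ 0.0909  0.2579 -0.3198  1.9057  0.0917  0.9835 -2.0152] w 1.001 F [-0.1863  0.5985  0.7373] T [-0.0123  0.0879 -0.0676]
shares [-0.0024  0.0006  0.0033]
```

View pics/s3z.png

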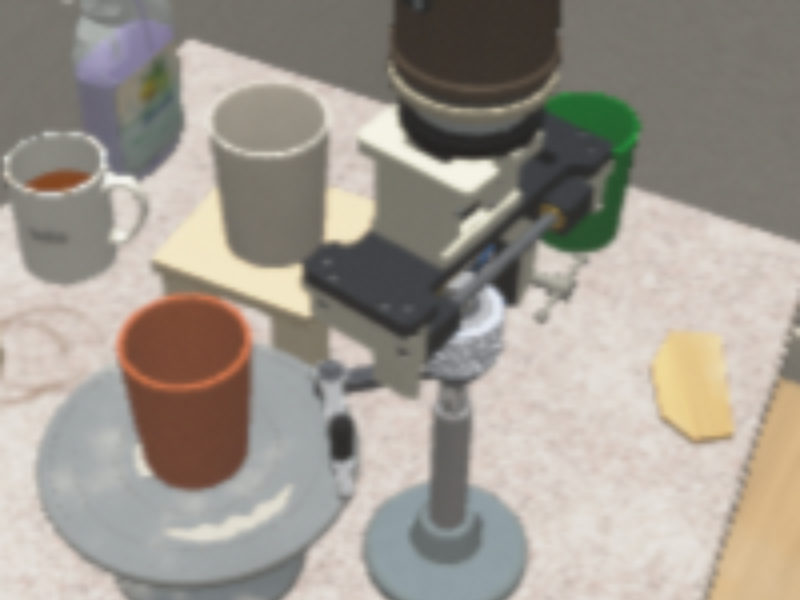

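The fingers straddle the collar and clear the pointer and pots. Next I'll close on it.

apply_moves --targets '[1,0,0,0,0,1,0,0,0,0,1,0,0,0,0,1,0,0,0,0]' --grip_force 15

```text
clock: 13.62
position: [0.4909, 0.0329, 0.2065]
ee_rot: [-3.122, 0.274, -0.017]
force: [-0.4, 0.4, -1.0]
width: 0.615
```

```bash
python3 -c "
from h import *
st([.489,.0325,.2045])"
```

```text
t 13.62 pos [0.4909 0.0329 0.2065] yaw_x -0.17514298675488624 jaw_az -1.7458601761606785 zdir [ 0.0111  0.0062 -0.9999]
q [ 0.0908  0.2567 -0.3201  1.9054  0.0919  0.9818 -2.0155] w 0.615 F [-0.4354  0.419  -1.0307] T [ 0.058   0.0355 -0.0244]
shares [-0.0045  0.0017  0.005 ]
```

apply_moves --targets '[1,-0.003,0.001,0,0,1,0,0,0,0,1,0,0,0,0]'

```text
clock: 14.0
position: [0.4906, 0.0326, 0.2065]
ee_rot: [-3.122, 0.274, -0.019]
force: [5.3, -0.2, -1.9]
width: 0.586
```

```bash
python3 -c "
from h import *
st([.489,.0325,.2045])"
```

```text
t 14.0 pos [0.4906 0.0326 0.2065] yaw_x -0.17534052546920423 jaw_az -1.746039792788915 zdir [ 0.0128  0.0063 -0.9999]
q [ 0.0915  0.2552 -0.32    1.9075  0.0918  0.9794 -2.0151] w 0.586 F [ 5.3282 -0.222  -1.9192] T [-0.1414 -0.9791  0.0105]
shares [-0.0039  0.0009  0.005 ]
```

apply_moves --targets '[1,0,0,-0.0015,-0.1,1,0,0,-0.0015,-0.1,1,0,0,-0.0015,-0.1,1,0,0,-0.0015,-0.1,1,0,0,-0.0015,-0.1,1,0,0,0,0]'

```text
clock: 14.75
position: [0.4903, 0.0337, 0.2095]
ee_rot: [-2.991, -0.947, -0.022]
force: [4.4, 1.9, -1.0]
width: 0.583
```

```bash
python3 -c "
from h import *
st([.489,.0325,.2045])"
```

```text
t 14.75 pos [0.4903 0.0337 0.2095] yaw_x 0.6130897921441136 jaw_az -0.9577168161037661 zdir [ 0.0124  0.0079 -0.9999]
q [ 0.2043  0.269  -0.4607  1.8948  0.1357  0.9949 -1.2723] w 0.583 F [ 4.3606  1.9141 -1.0469] T [ 0.8886 -0.6603  0.0301]
shares [-0.0045  0.0005  0.0126]
```

apply_moves --targets '[1,0,0,-0.0015,-0.1,1,0,0,-0.0015,-0.1,1,0,0,-0.0015,-0.1,1,0,0,-0.0015,-0.1,1,0,0,-0.0015,-0.1,1,0,0,-0.0015,-0.1,1,0,0,-0.0015,-0.1,1,0,0,-0.0015,-0.1,1,0,0,0,0]'

```text
clock: 15.88
position: [0.4888, 0.0339, 0.214]
ee_rot: [1.867, 2.523, 0.019]
force: [-0.2, 5.2, 1.1]
width: 0.583
```

```bash
python3 -c "
from h import *
st([.489,.0325,.2045])"
```

```text
t 15.88 pos [0.4888 0.0339 0.214 ] yaw_x 1.8672647303017875 jaw_az 0.29641601024951253 zdir [ 0.0097  0.0077 -0.9999]
q [ 0.393   0.3058 -0.7032  1.876   0.2237  1.0289 -0.105 ] w 0.583 F [-0.176  5.197  1.091] T [1.0299 0.6863 0.0252]
shares [-0.0035 -0.0009  0.0238]
```

apply_moves --targets '[1,0,0,-0.0015,-0.1,1,0,0,-0.0015,-0.1,1,0,0,-0.0015,-0.1,1,0,0,-0.0015,-0.1,1,0,0,-0.0015,-0.1,1,0,0,-0.0015,-0.1,1,0,0,-0.0015,-0.1,1,0,0,-0.0015,-0.1,1,0,0,0,0]'

```text
clock: 17.0
position: [0.4882, 0.0328, 0.2187]
ee_rot: [0.03, 3.133, 0.01]
force: [-4.3, 2.9, 5.2]
width: 0.587
```

```bash
python3 -c "
from h import *
st([.489,.0325,.2045])
a=shot('scene','s4.png');b=shot('top','t4.png')
cv2.imwrite('pics/s4z.png',cv2.resize(a[180:300,220:380,::-1],(800,600),interpolation=cv2.INTER_CUBIC))
cv2.imwrite('pics/t4z.png',cv2.resize(b[125:265,195:320,::-1],(535,600),interpolation=cv2.INTER_CUBIC))"
```

```text
t 17.0 pos [0.4882 0.0328 0.2187] yaw_x 3.1223608363914583 jaw_az 1.551615934731688 zdir [ 0.0084  0.006  -0.9999]
q [ 0.5924  0.3787 -0.9853  1.8569  0.3529  1.0845  1.0257] w 0.587 F [-4.304   2.8602  5.1502] T [0.4007 1.0095 0.0274]
shares [-0.0017 -0.001   0.0356]
```

View pics/s4z.png

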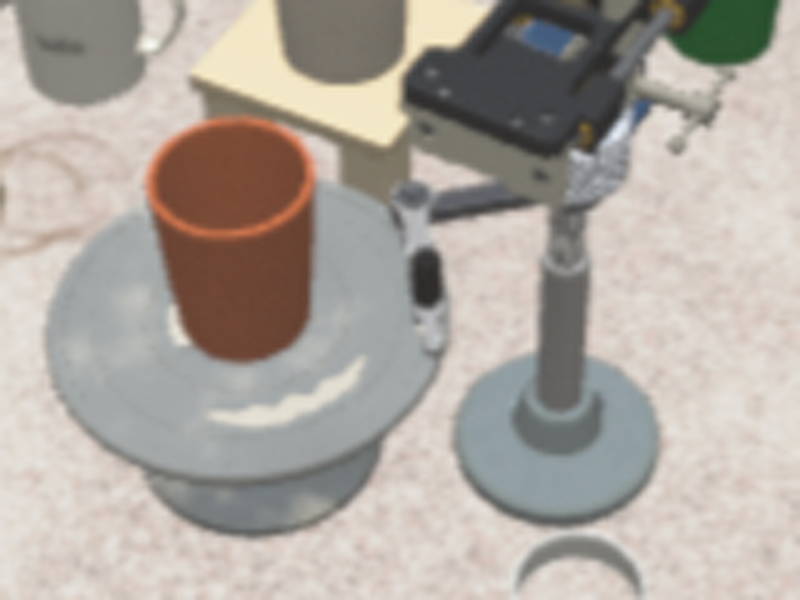

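View pics/t4z.png

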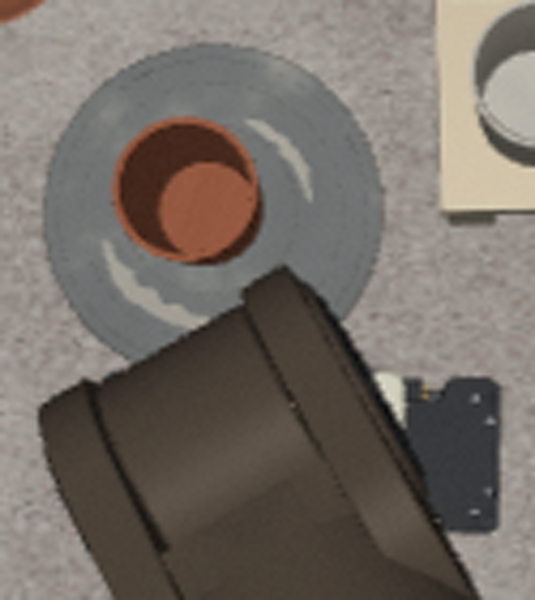

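Run:
```python
from h import *
from scipy.optimize import least_squares
s=lambda x,y:(220+(x+.5)/5-.5,180+(y+.5)/5-.5); t=lambda x,y:(195+(x+.5)/4.28-.5,125+(y+.5)/4.286-.5)
# joint fit: gauge xy fixed by rod; unknown bracket az, pointer az, u0,u1
ax=np.array([.489,.0325])
def pts(baz,paz,u):
    pv=ax+.075*np.array([np.cos(baz),np.sin(baz)]); d=np.array([np.cos(paz),np.sin(paz)])
    return np.array([[*pv,u+.0105],[*(pv+.062*d),u+.033],[*(pv+.092*d),u+.006]])
S0=np.array([s(413,210),s(428,272),s(430,366)]);T0=np.array([t(230,343),t(127,411),t(93,443)]);S1=np.array([s(411,188),s(427,252),s(432,346)])
f=lambda p:np.r_[(proj('scene',pts(p[0],p[1],p[2]))-S0).ravel(),(proj('top',pts(p[0],p[1],p[2]))-T0).ravel(),(proj('scene',pts(p[0],p[1],p[3]))-S1).ravel()]
r=least_squares(f,[.714,2.2,.193,.205],x_scale=[.1,.1,.01,.01]); print(r.x,r.x[1]-r.x[0]); print(r.fun.reshape(-1,2))
# rim: fit 80 mm circle at unknown xyz to ellipse extremes (scene: left/right/top/bottom, top: l/r/t/b)
th=np.linspace(0,2*np.pi,361)
def ex(n,c):
    q=proj(n,np.c_[c[0]+.04*np.cos(th),c[1]+.04*np.sin(th),0*th+c[2]]); return np.r_[q.min(0),q.max(0)]
a=np.r_[s(146,117),s(317,241)]; b=np.r_[t(112,117),t(261,265)]
r=least_squares(lambda c:np.r_[ex('scene',c)-a,ex('top',c)-b],[.629,.106,.205],x_scale=.01,diff_step=1e-4);print(r.x,r.fun)
```

```text
[0.7129 2.191  0.1929 0.2065] 1.4781332120596384
[[-0.1142 -0.6652]
 [-0.5054  0.3773]
 [ 0.6722  0.2929]
 [ 0.0076  0.1061]
 [ 0.3396 -0.3056]
 [-0.3581  0.032 ]
 [ 0.1834 -0.3706]
 [-0.3865  0.1325]
 [ 0.208   0.2359]]
[0.6291 0.1059 0.2034] [ 0.091   0.2091  0.1708 -0.2047  0.0907  0.1133 -0.2468 -0.3244]
```

apply_moves --targets '[1,0,0,-0.0013,-0.085,1,0,0,-0.0013,-0.085,1,0,0,-0.0013,-0.085,1,0,0,0,0,0,0,0,0,0,0,0,0,0,0,0,0,0,0,0,0,0,0,0,0,0,0,0,0,0]'

```text
clock: 18.23
position: [0.4893, 0.0325, 0.2204]
ee_rot: [-0.595, 3.073, 0.006]
force: [-0.5, -0.5, -0.2]
width: 0.994
```

```bash
python3 -c "
from h import *
st([.489,.0325,.2045])"
```

```text
t 18.23 pos [0.4893 0.0325 0.2204] yaw_x -2.7593292066502437 jaw_az 1.9530800093086786 zdir [ 0.0107  0.0061 -0.9999]
q [ 0.6538  0.4159 -1.0851  1.8504  0.4085  1.1099  1.3739] w 0.994 F [-0.5103 -0.4767 -0.1531] T [ 0.1178 -0.1303 -0.0605]
shares [0.0013 0.0001 0.0397]
```

apply_moves --targets '[0,0,0,-0.1,0,0,0,0,-0.1,0,0,0,0,-0.05,0,0,0,0,0,0.106,0,0,0,0,0.106,0,0,0,0,0.106,0,0,0,0,0.106,0,0,0,0,0.106,0,0,0,0,0.106,0,0,0,0,0.106,0,0,0,0,0.106,0,0,0,0,0]'

```text
clock: 19.73
position: [0.4882, 0.0321, 0.3204]
ee_rot: [1.431, 2.789, 0.016]
force: [0.1, 0.4, 0.3]
width: 1.001
```

```bash
python3 -c "
from h import *
st([.5098,.132,.27])
a=shot('scene','s5.png');b=shot('top','t5.png')
cv2.imwrite('pics/s5z.png',cv2.resize(a[180:300,220:380,::-1],(800,600),interpolation=cv2.INTER_CUBIC))"
```

```text
t 19.73 pos [0.4882 0.0321 0.3204] yaw_x 2.193259044852616 jaw_az 0.6224810653285705 zdir [ 0.0107  0.0058 -0.9999]
q [ 0.5329  0.2382 -0.8526  1.7021  0.1844  1.2737  0.2645] w 1.001 F [0.0615 0.4101 0.2997] T [ 0.0191 -0.133   0.0415]
shares [0.1716 0.188  0.128 ]
```

View pics/s5z.png

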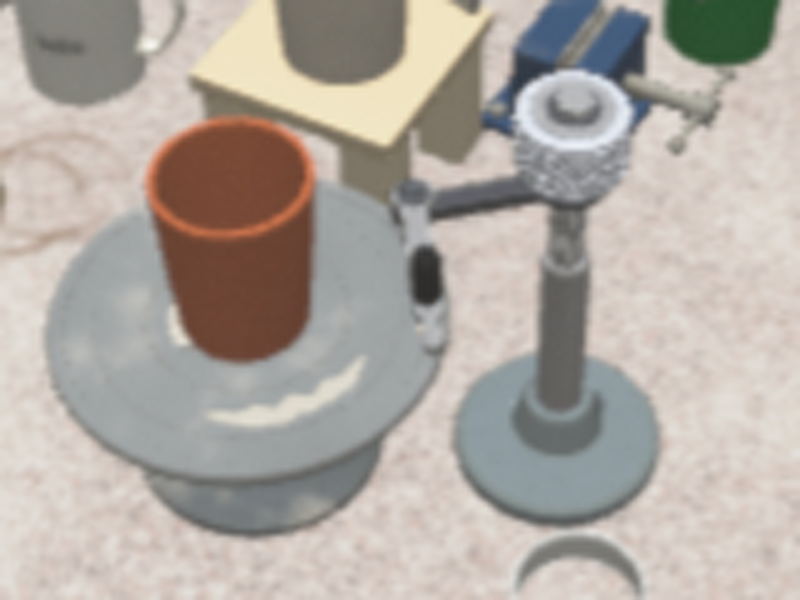

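Run:
```python
from h import *
a=cv2.cvtColor(np.load('pics/scene0.png.npy'),cv2.COLOR_RGB2GRAY);b=cv2.cvtColor(np.load('pics/s5.png.npy'),cv2.COLOR_RGB2GRAY)
s=lambda x,y:(220+(x+.5)/5-.5,180+(y+.5)/5-.5)
P=np.array([s(413,210),s(428,290),s(430,366),s(415,235)],np.float32).reshape(-1,1,2)
q,ok,err=cv2.calcOpticalFlowPyrLK(a,b,P,None,winSize=(9,9),maxLevel=2)
print((q-P)[:,0],ok.ravel(),err.ravel())
X=np.array([[.5458,.0816,.2034],[.5098,.132,.22],[.4925,.1565,.199],[.5458,.0816,.2]])
for h in (.012,.014,.016): print(h,proj('scene',X+[0,0,h])-proj('scene',X))
# subpixel template matching of pointer+post crop
big=lambda g:cv2.resize(g,None,fx=8,fy=8,interpolation=cv2.INTER_CUBIC)
A=big(a[215:258,298:310]);B=big(b[205:262,290:318]);m=cv2.matchTemplate(B,A,cv2.TM_CCOEFF_NORMED);_,v,_,l=cv2.minMaxLoc(m);print('tm',v,l[0]/8+290-298,l[1]/8+205-215)
```

```text
[[-0.3828 -4.2937]
 [-0.2906 -4.1437]
 [ 1.109  -4.2068]
 [-0.2018 -4.3011]] [1 1 1 1] [4.9668 5.4525 7.9267 4.5324]
0.012 [[-0.0906 -3.6186]
 [-0.0712 -3.7065]
 [-0.0577 -3.5762]
 [-0.0902 -3.6005]]
0.014 [[-0.1059 -4.228 ]
 [-0.0832 -4.3311]
 [-0.0674 -4.1789]
 [-0.1053 -4.2068]]
0.016 [[-0.1212 -4.8392]
 [-0.0953 -4.9577]
 [-0.0771 -4.7835]
 [-0.1206 -4.8149]]
tm 0.9614291787147522 -0.125 -4.125
```

apply_moves --targets '[0,0.057,0.063,0,0,0,0.057,0.063,0,0,0,0.057,0.062,0.07,0,0,0,0,0.06,0,0.3,0,0,0,0,0.4,0,0,0,0]'

```text
clock: 20.58
position: [0.5105, 0.1314, 0.27]
ee_rot: [1.432, 2.788, 0.017]
force: [-0.1, 0.2, 0.4]
width: 0.83
```

```bash
python3 -c "
from h import *
st([.5098,.132,.217])"
```

```text
t 20.57 pos [0.5105 0.1314 0.27  ] yaw_x 2.1926665774451557 jaw_az 0.6218883708667974 zdir [ 0.0113  0.0064 -0.9999]
q [ 0.3024  0.3553 -0.8609  1.7059  0.2872  1.1993 -0.0079] w 0.83 F [-0.0817  0.2183  0.3555] T [ 0.0412 -0.0975 -0.0145]
shares [ 0.0025 -0.0023  0.1325]
```

apply_moves --targets '[0.4,0.0025,-0.002,0.065,0,0.4,0,0,0.065,0,0.4,0,0,0,0]'

```text
clock: 20.95
position: [0.5091, 0.1314, 0.2169]
ee_rot: [1.434, 2.789, 0.014]
force: [-0.9, -0.4, 1.1]
width: 0.602
```

```bash
python3 -c "
from h import *
st([.5098,.132,.217])
a=shot('scene','s6.png')
cv2.imwrite('pics/s6z.png',cv2.resize(a[180:300,220:380,::-1],(800,600),interpolation=cv2.INTER_CUBIC))"
```

```text
t 20.95 pos [0.5091 0.1314 0.2169] yaw_x 2.1917412918953287 jaw_az 0.6209549405258681 zdir [ 0.0092  0.0054 -0.9999]
q [ 0.2786  0.4019 -0.8402  1.7861  0.3343  1.0917 -0.0547] w 0.602 F [-0.9245 -0.3516  1.056 ] T [ 0.0326 -0.129   0.0206]
shares [ 0.0002  0.0023 -0.0002]
```

View pics/s6z.png

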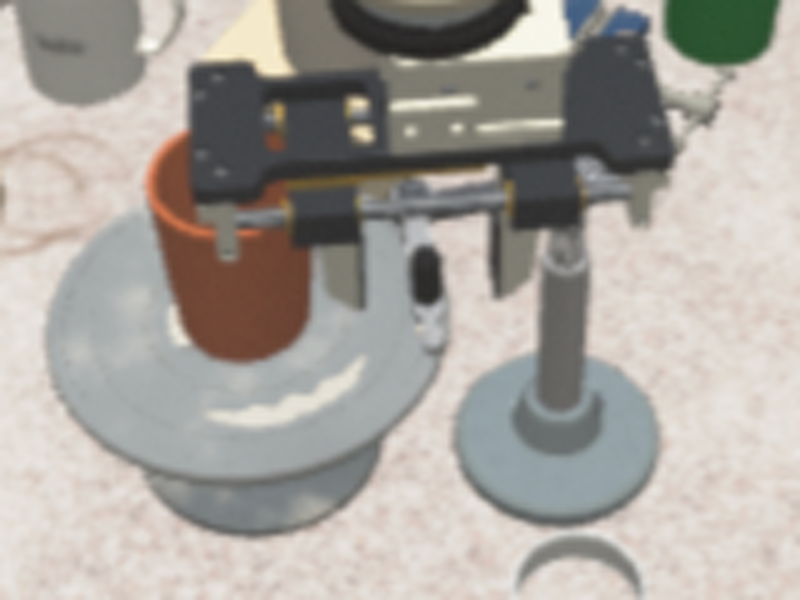

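apply_moves --targets '[1,0,0.002,0,0,1,0,0,0,0,1,0,0,0,0,1,0,0,0,0,1,0,0,0,0,1,0,0,0,0]' --grip_force 8

```text
clock: 21.75
position: [0.5101, 0.1328, 0.2172]
ee_rot: [1.433, 2.788, 0.016]
force: [-0.3, 0.4, 0.9]
width: 0.149
```

```bash
python3 -c "
from h import *
st([.5098,.132,.217])"
```

```text
t 21.75 pos [0.5101 0.1328 0.2172] yaw_x 2.192183958077407 jaw_az 0.6214021610230435 zdir [ 0.0106  0.0061 -0.9999]
q [ 0.2762  0.4028 -0.8402  1.784   0.3352  1.0916 -0.0566] w 0.149 F [-0.2719  0.41    0.9251] T [ 0.007  -0.0012  0.037 ]
shares [-0.0013 -0.0018  0.0006]
```

Width 0.149 (13.7 mm) means the post is gripped. I'll start with three arc rows.

apply_moves --targets '[1,-0.0017,0.0232,0,0.0955,1,-0.0017,0.0232,0,0.0955,1,-0.0017,0.0232,0,0.0955,1,0,0,0,0]'

```text
clock: 22.25
position: [0.5358, 0.1432, 0.2173]
ee_rot: [2.02, 2.4, 0.017]
force: [0.4, -3.0, -0.5]
width: 0.146
```

```bash
python3 -c "
from h import *
st()
p=arm.observe()['position'][:2]-np.array([.5458,.0816]);print(np.hypot(*p),np.arctan2(p[1],p[0]))"
```

```text
t 22.25 pos [0.5358 0.1432 0.2173] yaw_x 1.7426390808589802 jaw_az 0.17180242169999227 zdir [ 0.0103  0.0055 -0.9999]
q [ 0.169   0.4179 -0.7175  1.7259  0.3043  1.0999 -0.4707] w 0.146 F [ 0.362  -3.0016 -0.5266] T [-0.4855 -0.0635  0.0176]
0.06242934893193252 1.7310978102200267
```

apply_moves --targets '[1,-0.0017,0.0232,0,0.0955,1,-0.0017,0.0232,0,0.0955,1,-0.0017,0.0232,0,0.0955,1,-0.0017,0.0232,0,0.0955,1,-0.0017,0.0232,0,0.0955,1,0,0,0,0]'

```text
clock: 23.0
position: [0.5794, 0.1329, 0.2173]
ee_rot: [2.761, 1.498, 0.015]
force: [-3.9, -4.6, 0.3]
width: 0.148
```

```bash
python3 -c "
from h import *
st()
p=arm.observe()['position'][:2]-np.array([.5458,.0816]);print(np.hypot(*p),np.arctan2(p[1],p[0]))
a=shot('scene','s7.png')
cv2.imwrite('pics/s7z.png',cv2.resize(a[180:300,220:380,::-1],(800,600),interpolation=cv2.INTER_CUBIC))"
```

```text
t 23.0 pos [0.5794 0.1329 0.2173] yaw_x 0.9944483971761962 jaw_az -0.5763873089273703 zdir [ 0.0085  0.0042 -1.    ]
q [ 0.0538  0.4433 -0.5233  1.6383  0.2407  1.1151 -1.1086] w 0.148 F [-3.9056 -4.5937  0.2587] T [-1.1073  0.7498 -0.0028]
0.06135597248082426 0.9913701161029531
```

View pics/s7z.png

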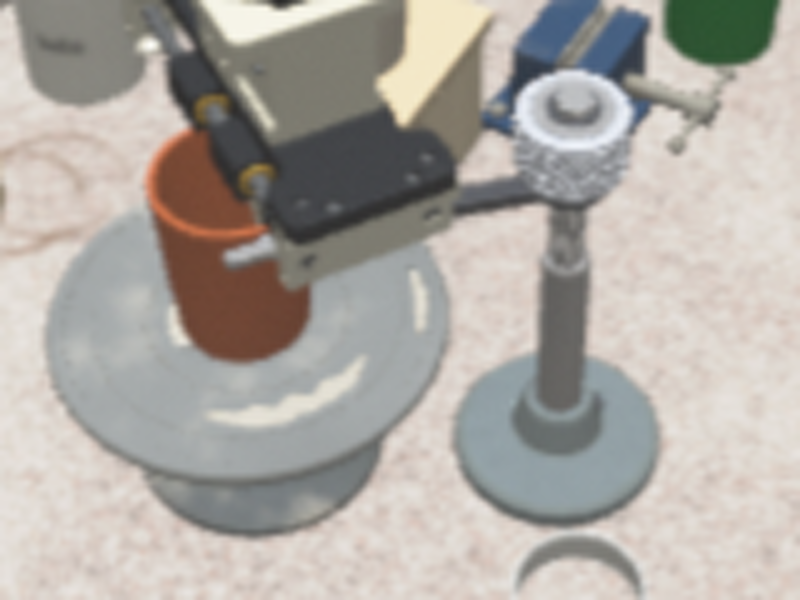

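apply_moves --targets '[1,-0.0017,0.0232,0,0.0955,1,-0.0017,0.0232,0,0.0955,1,-0.001,0,0,0]'

```text
clock: 23.42
position: [0.5924, 0.1205, 0.2173]
ee_rot: [-2.952, -1.07, -0.014]
force: [-3.2, -2.5, -0.3]
width: 0.147
```

```bash
python3 -c "
from h import *
st()
p=arm.observe()['position'][:2]-np.array([.5458,.0816]);print(np.hypot(*p),np.arctan2(p[1],p[0]))
a=shot('scene','s8.png');b=shot('top','t8.png')
cv2.imwrite('pics/s8z.png',cv2.resize(a[180:300,220:380,::-1],(800,600),interpolation=cv2.INTER_CUBIC))"
```

```text
t 23.43 pos [0.5924 0.1205 0.2173] yaw_x 0.6951410203489111 jaw_az -0.8756694898810121 zdir [ 0.0077  0.0043 -1.    ]
q [ 0.0253  0.4472 -0.449   1.6166  0.2091  1.1169 -1.3513] w 0.147 F [-3.2338 -2.4515 -0.2676] T [-0.7808  0.8353 -0.0072]
0.06068281281963566 0.695419426294149
```

View pics/s8z.png

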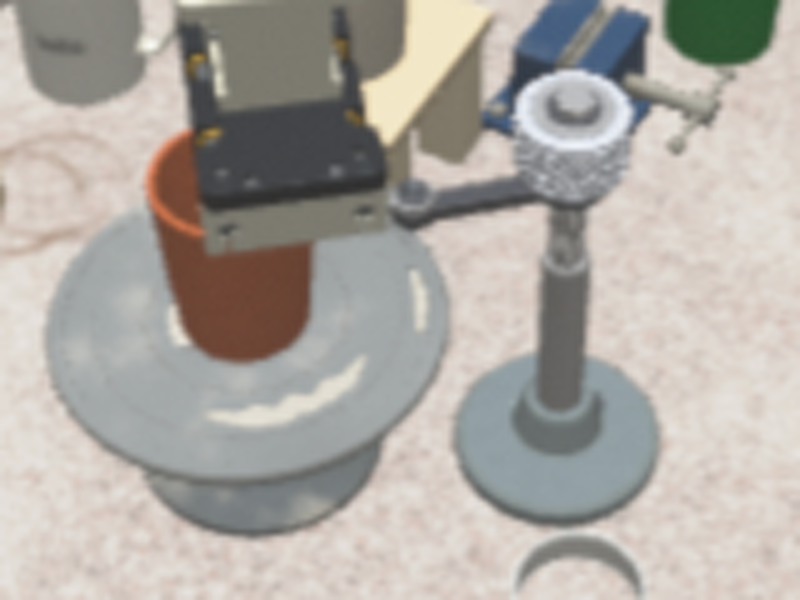

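The pot hasn't moved and the tip has crossed its rim freely. I'll finish the swing and release.

apply_moves --targets '[1,-0.0014,0.0212,0,0.087,1,-0.0014,0.0212,0,0.087,1,-0.0014,0.0212,0,0.087,1,0,0,0,0]'

```text
clock: 24.02
position: [0.6033, 0.0988, 0.2171]
ee_rot: [-3.105, -0.447, -0.011]
force: [-7.6, -2.6, 0.8]
width: 0.147
```

```bash
python3 -c "
from h import *
st()
p=arm.observe()['position'][:2]-np.array([.5458,.0816]);print(np.hypot(*p),np.arctan2(p[1],p[0]))"
```

```text
t 24.02 pos [0.6033 0.0988 0.2171] yaw_x 0.28614511560477607 jaw_az -1.2846294322214242 zdir [ 0.0061  0.0049 -1.    ]
q [-0.0044  0.4446 -0.3502  1.6041  0.1621  1.1146 -1.6784] w 0.147 F [-7.6137 -2.5765  0.7772] T [-0.5067  1.6629  0.0464]
0.05997472216648354 0.2908447424112492
```

apply_moves --targets '[0.6,0,0,0,0,0.6,0,0,0,0,0.6,0,0,0,0,0.6,0,0,-0.05,0,0.6,0,0,-0.1,0,0.6,0,0,-0.1,0]'

```text
clock: 24.78
position: [0.6045, 0.099, 0.3191]
ee_rot: [-3.105, -0.443, -0.018]
force: [0.6, -0.4, 0.1]
width: 0.4
```

```bash
python3 -c "
from h import *
st([.3,-.25,.32])"
```

```text
t 24.77 pos [0.6045 0.099  0.3191] yaw_x 0.28332250755839833 jaw_az -1.2874363155960113 zdir [ 0.0105  0.0064 -0.9999]
q [-0.0025  0.3788 -0.3548  1.4481  0.1302  1.3262 -1.6516] w 0.4 F [ 0.5923 -0.3611  0.129 ] T [ 0.0292 -0.0056  0.0329]
shares [-0.9748  0.6249 -0.0158]
```

apply_moves --targets '[0.6,0,0,-0.08,0,0.6,-0.11,0.08,0,0,0.6,-0.11,0.08,0,0,0.6,-0.11,0.08,0,0,0.6,-0.11,0.08,0,0,0.6,-0.11,0.08,0,0,0.6,-0.11,0.08,0,0,0.6,-0.11,0.08,0,0,0.6,-0.11,0.08,0,0,0.6,0,0,0,0]'

```text
clock: 26.02
position: [0.335, -0.2483, 0.3453]
ee_rot: [-3.108, -0.432, -0.018]
force: [0.6, 0.4, -0.8]
width: 0.402
```

```bash
python3 -c "
from h import *
st()
a=shot('scene','s9.png');b=shot('top','t9.png')
cv2.imwrite('pics/s9z.png',cv2.resize(a[180:300,220:380,::-1],(800,600),interpolation=cv2.INTER_CUBIC))
cv2.imwrite('pics/t9z.png',cv2.resize(b[125:265,195:320,::-1],(535,600),interpolation=cv2.INTER_CUBIC))"
```

```text
t 26.02 pos [ 0.335  -0.2483  0.3453] yaw_x 0.2759927081947906 jaw_az -1.2947846817444333 zdir [ 0.0108  0.0047 -0.9999]
q [ 0.5988  0.0037 -0.0808  1.8368 -0.0095  1.294  -0.7742] w 0.402 F [ 0.5762  0.3849 -0.7581] T [ 0.0514  0.0116 -0.0172]
```

View pics/s9z.png

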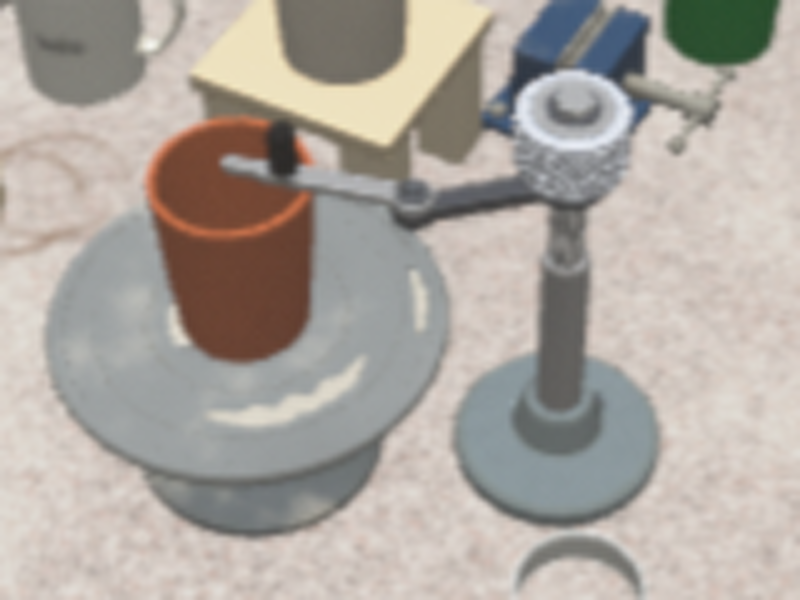

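View pics/t9z.png

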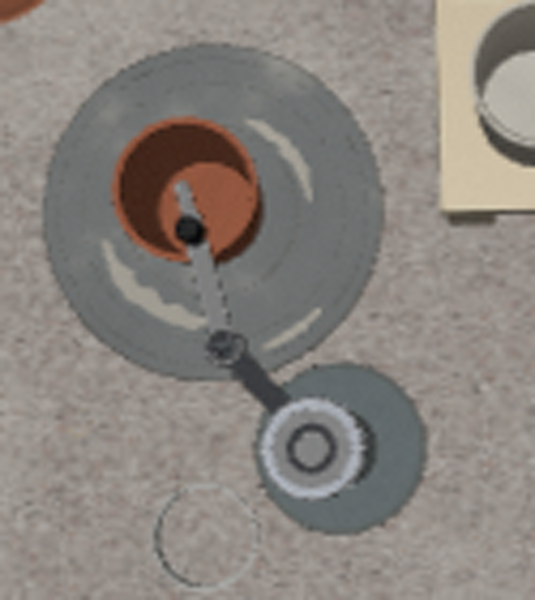

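Run:
```python
from h import *
s=lambda x,y:(220+(x+.5)/5-.5,180+(y+.5)/5-.5); t=lambda x,y:(195+(x+.5)/4.28-.5,125+(y+.5)/4.286-.5)
for k,(a,b) in {'tip':((222,163),(181,184)),'screw':((413,187),(226,346)),'posttop':((281,126),(190,229))}.items():
    print(k,*tri(s(*a),t(*b)))
from scipy.optimize import least_squares
ax=np.array([.489,.0325])
def pts(baz,paz,u):
    pv=ax+.075*np.array([np.cos(baz),np.sin(baz)]); d=np.array([np.cos(paz),np.sin(paz)])
    return np.array([[*pv,u+.0105],[*(pv+.062*d),u+.033],[*(pv+.092*d),u+.006]])
S=np.array([s(413,187),s(281,126),s(222,163)]);T=np.array([t(226,346),t(190,229),t(181,184)])
f=lambda p:np.r_[(proj('scene',pts(*p))-S).ravel(),(proj('top',pts(*p))-T).ravel()]
r=least_squares(f,[.714,.286,.207],x_scale=[.1,.1,.01]);print(r.x,r.fun)
im=np.load('pics/s9.png.npy')[180:260,220:327,::-1]; 
c=[.6291,.106]; th=np.linspace(0,2*np.pi,200)
paz=r.x[1];baz=r.x[0];pv=ax+.075*np.array([np.cos(baz),np.sin(baz)]);d=np.array([np.cos(paz),np.sin(paz)]);n=np.array([-d[1],d[0]])
for name,u in(('o',.208),):
    g=cv2.resize(im,None,fx=7.4,fy=7.4,interpolation=cv2.INTER_CUBIC)
    def pl(X,col):
        q=proj('scene',X);q=((q-[220,180]+.5)*7.4-.5); cv2.polylines(g,[np.round(q*16).astype(np.int32)],False,col,1,cv2.LINE_AA,4)
    for rr in(.04,.036): pl(np.c_[c[0]+rr*np.cos(th),c[1]+rr*np.sin(th),0*th+.205],(0,255,0))
    for z in(u,u+.006):
        for sd in(1,-1): pl(np.array([[*(pv+.012*d+sd*.006*n),z],[*(pv+.092*d+sd*.004*n),z]]),(255,255,0) if z==u else (255,0,255))
    pl(np.c_[pv[0]+.062*d[0]+.007*np.cos(th),pv[1]+.062*d[1]+.007*np.sin(th),0*th+u+.033],(0,255,255))
    cv2.imwrite('pics/ov.png',g[:590])
```

```text
tip [0.6319 0.1077 0.2129] 0.0014674257040320517
screw [0.5441 0.0822 0.2177] 0.0011440958057179343
posttop [0.6038 0.0983 0.2422] 0.0006037533726352898
[0.7419 0.2629 0.2076] [-0.0316  0.1421 -0.204   0.7394  0.0073 -0.4964 -0.5587 -0.309  -0.4161
 -0.2025  0.0742 -0.8381]
```

View pics/ov.png

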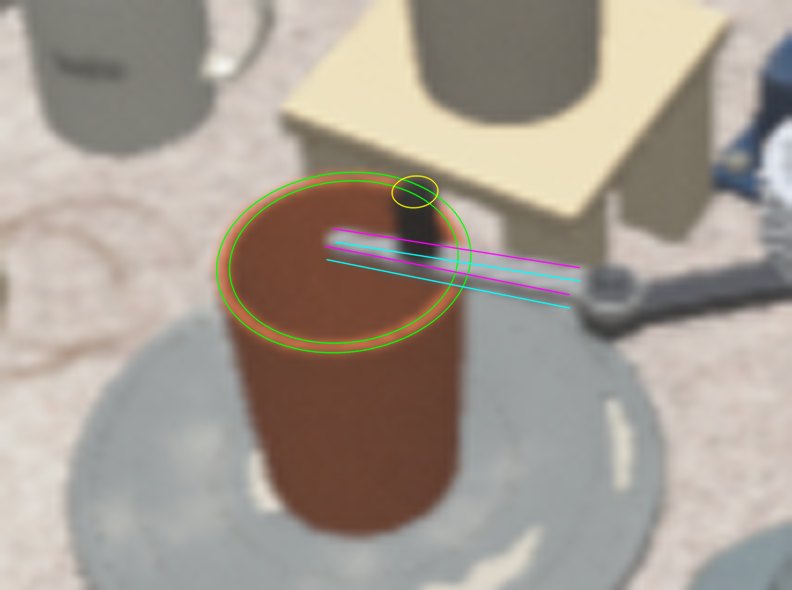

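Run:
```python
from h import *
a=np.load('pics/scene0.png.npy').astype(int);b=np.load('pics/s9.png.npy').astype(int)
print('beaker diff',abs(a-b)[150:198,270:305].mean(),'tumbler body diff',abs(a-b)[225:252,248:285].mean())
print(arm.sign_off())
```

```text
beaker diff 0.5918650793650794 tumbler body diff 0.7033700367033701
the job is handed in; nothing more can be done
None
```

The gauge is set to the terracotta tumbler, which was the pot on the banding wheel, and the job is handed in at about 26 s. I turned the collar up about 3.7 rad. Then I pinched the thumb post, swung the pointer in over the mouth, let go and moved the arm clear.

**Last checks:**
- **Clearance:** the pointer's underside measured about 0.2076 m. That is about 2.6 mm above the rim at its stated height of 0.205 m, or about 4.2 mm above my two-view fit of the rim (0.2034 m). The two rim heights differ by 1.6 mm, but both clearances are within 0.5–6 mm.
- **Tip position:** the tip is about 3 mm from the centre of the mouth, well inside the 34 mm limit.
- **Rise:** the collar turn implies 14.1 mm and the image shift shows 14.0 mm.
- **Pots:** the before and after pictures of both pots match to within noise, so neither moved.

**What went wrong:**
- **Joint limit:** early on I turned the wrist the wrong way and joint 7 ran to its limit. That carried the gripper low over the vise beside the kiln shelf and tilted the tool about 12°. The pictures and forces showed no contact. I took the tilt out in free space, down to about 0.01 rad, before touching the gauge.
- **Pivot fit:** the final fit of the pivot screw disagreed with the others: its two-view height came out about 1 mm lower. The other points agreed to about half a pixel.

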